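Lock the reference cassette into the colour instrument's sloping dock

ROBOT

A 7-joint arm with a two-finger parallel gripper is mounted at the origin on the work surface. World frame = base frame: x ahead of the robot, y to its left, z up, the work surface at z = 0. Lengths are in m, angles in rad, forces in N, time in s.
With the tool pointing down it reaches from about 0.425 to 0.975 m from the base axis. Payload 16.7 kg.
Tool frame: the origin (TCP) lies midway between the tips of the shut fingers; the grasp point (between the pads) lies 19 mm behind it; z points along the fingers, y is the line along which they close (so a half turn about z gives the same grasp; the last joint's range is limited). The gripper opens to 85 mm and grips with 20 to 120 N. Pads are 22 mm wide; open, the fingers measure 114 mm over their backs; the gripper's body (76 mm by 85 mm) begins 54 mm behind the grasp point. The pads swing forward as they close: fully open they stand 13 mm farther back than shut.
Start: joints at [0.963, 0.426, 0.074, 1.606, -0.034, 1.111, -0.067], TCP at [0.299, -0.605, 0.231] pointing down, gripper open.
Joint ranges: [-2.85, 2.85], [-0.5, 2.14], [-1.23, 1.37], [0.21, 2.46], [-1.02, 4.16], [0.16, 2.05], [-2.73, 2.73]. Speed limits (rad/s): [1.89, 1.89, 2.39, 2.39, 3.01, 3.01, 3.01].

INTERFACE

Orientations are given as [roll, pitch, yaw] about the fixed x, y, z axes, in that order (R = Rz(yaw) Ry(pitch) Rx(roll)).
In Python, from bench import arm gives the robot as it stands.
- The arm moves only by the shell command python3 -m creep 'ROWS' [FORCE]. ROWS is JSON, a list of rows, each an object of numbers: "fingers": the closure in counts, from 0 (fully open) to 255 (shut); "tx", "ty", "tz": the shift along the tool's x, y, z in m; "rx", "ry", "rz": the turn, a rotation vector about the tool's x, y, z in rad. In form: [{"fingers": .., "tx": .., "ty": .., "tz": .., "rx": .., "ry": .., "rz": ..}, ...]. A call has 1 to 20 rows; each row is the pose to reach, as a shift and turn from the pose commanded when the call began, along the tool's axes at that moment; what a row does not reach only later rows make up. A row lasts 1/10 s, in which the tool goes at most 50 mm and 8.59 degrees, less where a joint would pass 70% of its speed; a pose out of reach is approached as far as the arm can. A call with a gripper value outside its range is refused whole. The fingers move at their own pace and stop on an object; FORCE is the grip in N (left out, the last holds). Time passes only in rows, so rows that repeat a pose let the fingers close. It gives the time, the measured TCP pose, the force, the opening and the grip force at its end, in the units of the state.
- arm.sense(): the state, without advancing time (a new reading comes with each control period).
- arm.camera(name): name is "side" or "top" or "wrist"; returns the picture (420x560x3 uint8, red, green, blue); there is no depth.
- arm.camera_info(name): a dict with "mtx" (3x3 intrinsics, pixels), "rvec" (rotation vector, rad) and "tvec" (3), from world to camera coordinates, as OpenCV has them. Camera axes: x right, y down, z forward; pixel columns grow to the right and rows downward; lengths in m; the calibration is good to about 2 mm. A picture is of the moment at which its call begins: read the wrist's pose just before it. camera_info takes no time and is no camera call; for the wrist camera it gives the pose at the moment of the call.
- arm.job_done(): hands the job in; it is judged then, once.
The state is a dict: "t": time; "joint_positions": joint angles; "qvel": joint speeds; "joint_torque": joint torques, N m; "position": TCP position; "tool_rot": TCP orientation; "contact_force": force on the tool from outside, world axes, zero at the start; "wrist_torque": the same for the moment, N m; "grip_width": finger opening in m; "gripper_force": force on a finger pad.
Only numpy, scipy, OpenCV 4.12 (cv2) and the standard library are available. Lean on these libraries where they do the work, as an engineer would, in place of code of your own. Each camera call takes 0.05 s, during which the arm holds its last target. There are 200 camera calls.

TASK

Slide the reference cassette along its rails until it rests against the two sprung rubber pads, with the cam's hook still open. Then turn the cam lock clockwise by its hexagonal grip, half a turn to its stop, so that the hook catches the bolt's pin and draws the cassette in tight against the pads. Let go of everything and leave the things standing around the dock where they are.

Things in the scene. Friction and masses are not known exactly. Their poses are not given: they have to be found in the camera images.
- deck: Sloping aluminium deck, 190 x 300 mm, of a fixed black wedge-shaped dock (up to 120 mm high, nothing overhangs it). Tilted 25 degrees, high edge toward the robot, low edge away from it. Origin: centre of the deck surface, 77.5 mm above the table. x: up the slope, toward the robot; y: along the rails toward the cam (horizontal, to the robot's right); z: out of the deck, leaning 25 degrees away from the robot.
- rails (a point): Point on the deck midway between two steel rails that guide the cassette along deck y; axes as the deck's. The rails run 67.5 mm either way along y from here, at x = +-31.5 to +-41.5 mm, 19.5 mm high; their lips reach in to x = +-27.5 mm and keep the cassette from lifting out.
- pad_face (a point): Point on the deck midway between the front faces (facing -y) of two small rubber pads at x = +-19 mm, 18 mm high; axes as the deck's. The pads give up to 10 mm toward +y against springs (about 0.9 N per mm together) and push back. Fixed black cheeks, 22 mm high, stand 18 mm behind the faces. The bolt passes between them and two small steel guides.
- cassette: Black cassette 60 mm (x) x 70 mm (y) x 14 mm thick, white inlays, 0.17 to 0.35 kg, captive under the rail lips, slides along y. Origin: middle of the lower edge of its leading face (+y); axes as the deck's. Starts 12 to 35 mm short of the pads. Stays drawn in (7 mm past first touch) only while the hook holds it. A flat steel bolt 9 mm wide runs forward from it to an upright pin.
- rib (a point): Grasp point on the cassette's grip rib. The rib stands across the cassette: 12 mm thick along y, 40 mm long along x, rising from 14 to 42 mm above the deck. The point is mid-rib, 38 mm above the deck, 35 mm behind the leading face. Axes as the deck's. Sliding it takes 1 to 4 N; a firm grip that is not quite true can wedge the cassette in its rails, a push on the rib does not.
- pin (a point): Upright pin at the bolt's end, 7 mm diameter, top 20.5 mm above the deck. The point is on its axis, 15 mm above the deck, 58.5 mm ahead of the cassette's leading face. Axes as the deck's.
- cam_axis (a point): Fixed point on the cam's axis, 15 mm above the deck, 85 mm beyond the pad faces along y; axes as the deck's. The pin stands 26.5 mm from it when the cassette just touches the pads, about 19.5 mm when drawn fully home. The open hook catches the pin only if that distance is under about 31 mm.
- knob (a point): Grip point of the cam, on its axis 50 mm above the deck. Cam: steel disc 48 mm across, 21 to 26 mm above the deck, with a spiral hook wall 28 to 41 mm out from the axis, and on top a black hexagonal grip, 32 mm across flats, 26 to 60 mm above the deck. z: turning axis = deck z; x, y turn with the cam and are the deck's at joint 0. Grip flats face x and every 60 degrees from it.
- cam (a joint): Turn of the cam in rad, clockwise as seen looking onto the deck. 0: hook open; starts at 0 to 0.3; above about 0.5 the hook's end bars the pin's way; 3.14: stop, fully locked. Friction about 0.05 N m, up to about 0.5 N m when drawing against the springs; stays where left.
- mouse: White computer mouse on the table, 100 x 58 x 32 mm, to be left alone. Origin: centre of its underside.
- mug: White mug, 80 mm diameter, 92 mm high, to be left alone. Origin: centre of its underside.
- trap: Black stepped cylinder (light trap) on the table, 60 mm diameter, 58 mm high, to be left alone. Origin: centre of its underside.
There are look-alikes about, which are no part of the job. Leave any blue or orange look-alike of the cassette alone.

How it is judged:
On the way, in this order (a step that is already met when the one before it is completed fails the run):
1. the cassette has been slid up to the pads (within 3 mm of touching them or beyond) with the hook still open (cam below 0.5 rad) (y of pin in the frame of cam_axis above -0.0295 m and value of joint cam below 0.5 rad), for 0.2 s.
2. the hook has swung round behind the pin (cam past 1.6 rad) and has begun to draw the cassette in (pin within 27 mm of the cam's axis) (y of pin in the frame of cam_axis above -0.027 m and value of joint cam above 1.6 rad), for 0.1 s.
At the end, for the whole second after the job is handed in: The cam is turned at least 2.97 rad (within 10 degrees of its stop at half a turn), the pin is held within 22 mm of the cam's axis (the cassette drawn in at least about 5 mm past touching the pads), and the cassette is at rest (value of joint cam above 2.97 rad and y of pin in the frame of cam_axis above -0.0217 m and distance between pin and cam_axis below 0.0225 m and linear speed of cassette below 0.01 m/s).
It fails at once if the mouse is moved more than 20 mm (distance of mouse from where it was at the start of the episode above 0.02 m).
It fails at once if the mug is moved more than 20 mm (distance of mug from where it was at the start of the episode above 0.02 m).
It fails at once if the trap is moved more than 20 mm (distance of trap from where it was at the start of the episode above 0.02 m).
It also fails if it takes over 64 s, if anything falls off the work surface, if the arm or the gripper's body presses on something with over 40 N, if the wrist force passes 120 N, or if a joint passes its speed limit or range.

## Working session

There is one attempt and no reset: what is moved stays moved. The work goes in short steps, Python scripts to look and compute and a shell command to move; the robot and the scene stay as the last step left them, time stands still between calls to the robot, and variables do not carry over. Pictures are saved under pics/ and viewed, at most 10 in all, crops included, and the job is handed in when it is done.

```bash
ls; mkdir -p pics
python3 - <<'E'
from bench import arm
import cv2,numpy as np
print(arm.sense())
for n in("side","top"):
    im=arm.camera(n);cv2.imwrite(f"pics/{n}0.png",im[:,:,::-1]);i=arm.camera_info(n);R=cv2.Rodrigues(np.array(i["rvec"],float))[0]
    print(n,i["mtx"],"C",-R.T@np.array(i["tvec"]).ravel(), "fwd",R[2])
E
```

```text
pics
{'t': 0.0, 'joint_positions': array([ 0.9625074 ,  0.42673874,  0.07384036,  1.60659228, -0.03411963,
        1.11080797, -0.06710296]), 'qvel': array([ 4.96748916e-05, -3.26515767e-04,  2.03357151e-04, -1.60757674e-03,
        1.65743694e-03,  6.91584519e-04,  7.33963013e-04]), 'joint_torque': array([ 5.00843762e-04, -9.49831510e+01,  3.76072839e+00, -4.63514328e+01,
        1.90260279e-02,  1.02404086e-02,  1.47671750e-05]), 'position': array([ 0.29873938, -0.60484318,  0.23061228]), 'tool_rot': array([-3.14030746e+00,  7.36972230e-05,  4.58755656e-01]), 'contact_force': array([ 0.22161992, -0.11604773,  0.32380855]), 'wrist_torque': array([ 0.0256717 , -0.02593961, -0.01195904]), 'gripper_force': 0.0, 'grip_width': 0.08549488691095969}
side [[463.97513729   0.         280.44510505]
 [  0.         463.97513729 208.64544202]
 [  0.           0.           1.        ]] C [0.39584092 0.90983388 0.87284496] fwd [ 0.12089578 -0.73216336 -0.67031413]
top [[379.03653176   0.         284.00733571]
 [  0.         379.03653176 209.7901284 ]
 [  0.           0.           1.        ]] C [0.37958578 0.07059914 0.98075287] fwd [ 0.17925186 -0.00618414 -0.98378378]
```

View pics/top0.png

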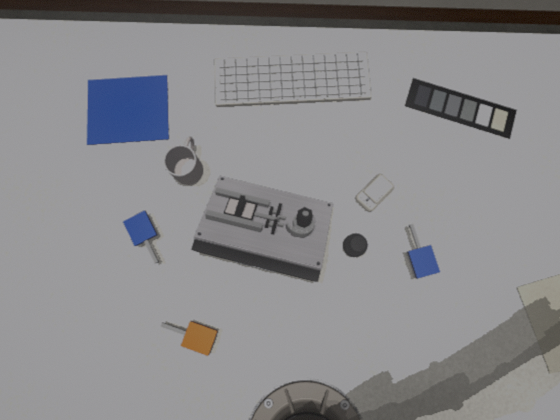

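View pics/side0.png

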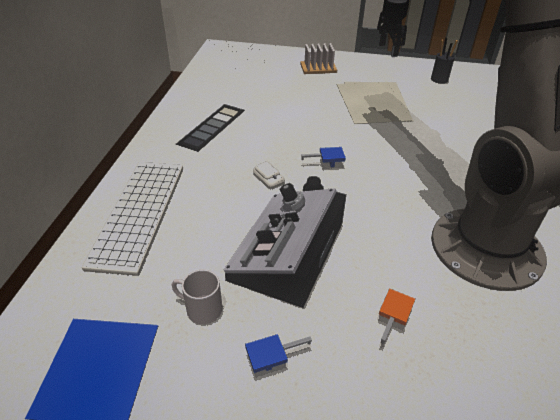

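Candidates for the cassette in the top view are the black one with white inlays in the dock (240,208), a blue one (140,228), a blue one (424,261) and an orange one (199,337). By the description, it's the black one in the dock, with the cam grip at about (304,214). The mug is at (182,162), the mouse at (375,191) and the trap at (355,244). Next is one close crop to confirm.

Run:
```python
import cv2,numpy as np
a=cv2.imread("pics/top0.png")[165:285,185:345];b=cv2.imread("pics/side0.png")[170:310,220:360]
a=cv2.resize(a,None,fx=5,fy=5,interpolation=cv2.INTER_CUBIC);cv2.imwrite("pics/topc.png",a)
b=cv2.resize(b,None,fx=4.25,fy=4.25,interpolation=cv2.INTER_CUBIC);cv2.imwrite("pics/sidec.png",b)
```

```text
(no output)
```

View pics/topc.png

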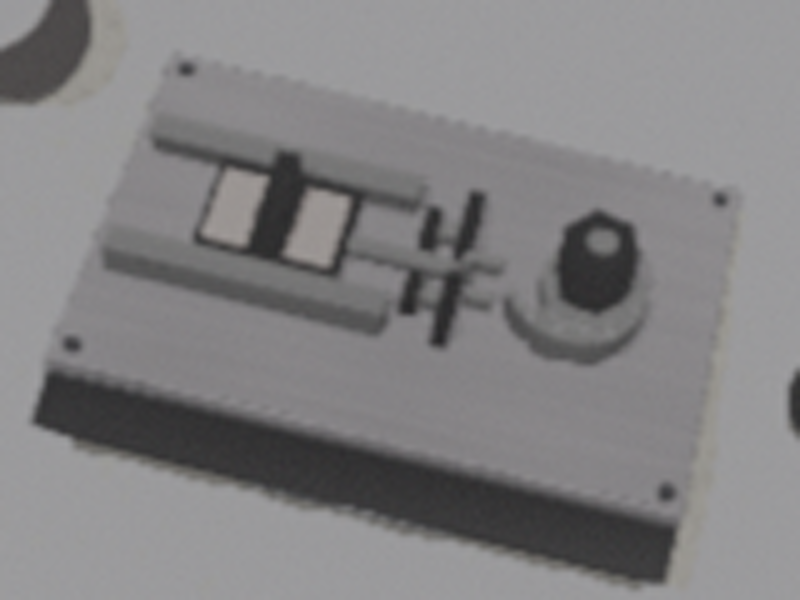

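View pics/sidec.png

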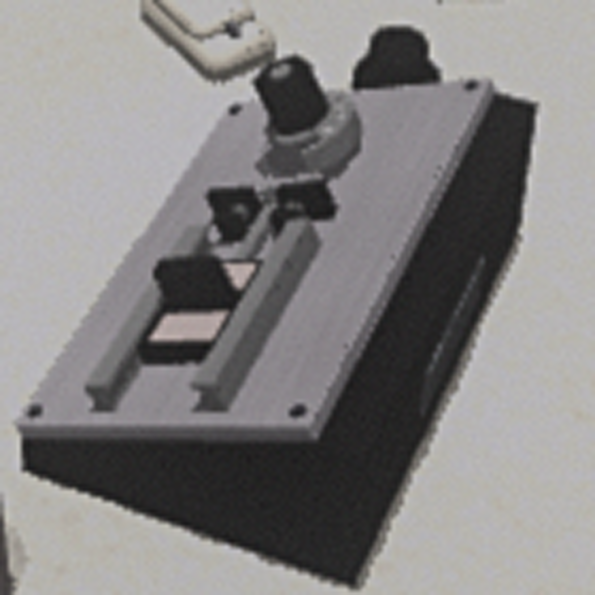

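The crops confirm it: a black cassette with white inlays and a rib, between steel rails. In the full top image the rib is near (241,206), the pads near (271,210) and (267,223), and the grip top near (305,213). I'll locate the deck from its corners in both views, then cast rays onto deck-parallel planes.

```bash
cat > h.py <<'E'
import cv2,numpy as np
from scipy.optimize import least_squares
from scipy.spatial.transform import Rotation as Ro
from bench import arm
def frame(p):
    c,s=np.cos(np.radians(25)),np.sin(np.radians(25))
    R=Ro.from_euler('z',p[2]).as_matrix()@np.array([[-c,0,s],[0,-1,0],[s,0,c]])
    return R,np.array([p[0],p[1],.0775])
def proj(n,P,i=None):
    i=i or arm.camera_info(n)
    return cv2.projectPoints(np.array(P,float).reshape(-1,3),np.array(i["rvec"]),np.array(i["tvec"]),np.array(i["mtx"]),None)[0][:,0]
def cast(n,uv,R,o,h,i=None):  # pixel -> deck coordinates at height h
    i=i or arm.camera_info(n);W=cv2.Rodrigues(np.array(i["rvec"],float))[0]
    C=-W.T@np.array(i["tvec"]).ravel();d=W.T@np.linalg.inv(i["mtx"])@[*uv,1]
    C,d=R.T@(C-o),R.T@d
    return C+d*(h-C[2])/d[2]
top=lambda u,v:(u/5-.4+185,v/5-.4+165)
side=lambda u,v:(u/4.25-.38+220,v/4.25-.38+170)
E
python3 - <<'E'
from h import *
K=np.array([[-95,-150,0],[-95,150,0],[95,150,0],[95,-150,0]])/1000
T=[top(*p) for p in [(172,55),(740,188),(678,520),(48,366)]]
S=[side(*p) for p in [(18,428),(318,437),(497,82)]];KS=K[[0,3,2]]
it,is_=arm.camera_info("top"),arm.camera_info("side")
def f(p,both=False):
    R,o=frame(p);a=(proj("top",K@R.T+o,it)-T).ravel();b=(proj("side",KS@R.T+o,is_)-S).ravel()
    return np.r_[a,b]
r=least_squares(f,[.5,.1,-.2]);print(r.x,r.fun.round(1));np.save("p.npy",r.x)
R,o=frame(r.x);mm=lambda v:(np.array(v)*1000).round(1)
for nm,p,h in [("ribtop a",(288,155),42),("ribtop b",(265,255),42),("lead",(360,192),14),("lead",(340,272),14),("trail",(216,165),14),("trail",(197,242),14),("pad",(432,212),18),("pad",(405,310),18),("knobtop",(600,240),60),("disc",(580,310),26),("railend",(425,190),19.5),("railend",(385,310),19.5),("rail start",(155,125),19.5),("rail st",(107,240),19.5)]:
    print(nm,mm(cast("top",top(*p),R,o,h/1000)))
for nm,p,h in [("knobtop",(285,72),60),("lead",(255,262),14),("trail",(140,350),14),("trail",(205,360),14)]:
    print("side",nm,mm(cast("side",side(*p),R,o,h/1000)))
E
```

```text
[ 0.52057403  0.10715632 -0.21549218] [-0.6 -0.2 -0.2  0.6  0.6 -0.  -1.7 -0.8  0.5  0.4 -0.1 -1.7  0.2 -1. ]
ribtop a [-20.4 -66.6  42. ]
ribtop b [ 36.9 -61.1  42. ]
lead [-29.2 -32.4  14. ]
lead [ 18.3 -29.7  14. ]
trail [ -24.7 -103.3   14. ]
trail [ 20.9 -98.6  14. ]
pad [-24.9   4.4  18. ]
pad [32.8  5.1 18. ]
knobtop [-2.2 85.  60. ]
disc [15.1 84.1 26. ]
railend [-35.5  -1.8  19.5]
railend [36.3 -3.7 19.5]
rail start [ -35.4 -137.2   19.5]
rail st [  35.1 -137.4   19.5]
side knobtop [-2.9 88.8 60. ]
side lead [ 10.4 -31.8  14. ]
side trail [ -31.7 -102.8   14. ]
side trail [  15.6 -112.1   14. ]
```

```bash
cat >> h.py <<'E'
def delta(pd,ang,p=None):
    """shift/turn to bring TCP to deck point pd (mm), tool z=-deck z, tool x at -deck y turned by ang deg about tool z"""
    R,o=frame(np.load("p.npy"));s=arm.sense()
    Rn=Ro.from_euler('xyz',s["tool_rot"]).as_matrix()
    Rt=R@np.array([[0,-1,0],[-1,0,0],[0,0,-1.]])@Ro.from_euler('z',ang,degrees=True).as_matrix()
    t=R@(np.array(pd)/1000)+o
    print("t%.1f shift"%s["t"],(Rn.T@(t-s["position"])).round(4),"turn",Ro.from_matrix(Rn.T@Rt).as_rotvec().round(4),"world",t.round(3),"q",s["joint_positions"].round(2))
    print("now deck mm",(R.T@(s["position"]-o)*1000).round(1),"F deck",(R.T@s["contact_force"]).round(1))
E
python3 -c "
from h import *
delta([0,0,190],0)"
```

```text
t0.1 shift [ 0.5769 -0.4901 -0.0185] turn [ 0.4054 -0.1959 -0.8818] world [0.599 0.09  0.25 ] q [ 0.96  0.43  0.07  1.61 -0.03  1.11 -0.07]
now deck mm [123.1 743.  111.6] F deck [-0.3 -0.8 -0.5]
```

```bash
python3 -m creep '[{"tx":0.1,"ty":-0.08,"tz":-0.06,"rz":-0.2},{"tx":0.1,"ty":-0.08,"tz":-0.06,"rz":-0.2},{"tx":0.577,"ty":-0.49,"tz":-0.05,"rx":0.405,"ry":-0.196,"rz":-0.882},{"tx":0.577,"ty":-0.49,"tz":-0.05,"rx":0.405,"ry":-0.196,"rz":-0.882},{"tx":0.577,"ty":-0.49,"tz":-0.05,"rx":0.405,"ry":-0.196,"rz":-0.882},{"tx":0.577,"ty":-0.49,"tz":-0.05,"rx":0.405,"ry":-0.196,"rz":-0.882},{"tx":0.577,"ty":-0.49,"tz":-0.05,"rx":0.405,"ry":-0.196,"rz":-0.882},{"tx":0.577,"ty":-0.49,"tz":-0.05,"rx":0.405,"ry":-0.196,"rz":-0.882},{"tx":0.577,"ty":-0.49,"tz":-0.05,"rx":0.405,"ry":-0.196,"rz":-0.882},{"tx":0.577,"ty":-0.49,"tz":-0.05,"rx":0.405,"ry":-0.196,"rz":-0.882},{"tx":0.577,"ty":-0.49,"tz":-0.05,"rx":0.405,"ry":-0.196,"rz":-0.882},{"tx":0.577,"ty":-0.49,"tz":-0.05,"rx":0.405,"ry":-0.196,"rz":-0.882},{"tx":0.577,"ty":-0.49,"tz":-0.05,"rx":0.405,"ry":-0.196,"rz":-0.882},{"tx":0.577,"ty":-0.49,"tz":-0.05,"rx":0.405,"ry":-0.196,"rz":-0.882},{"tx":0.577,"ty":-0.49,"tz":-0.05,"rx":0.405,"ry":-0.196,"rz":-0.882},{"tx":0.577,"ty":-0.49,"tz":-0.05,"rx":0.405,"ry":-0.196,"rz":-0.882},{"tx":0.577,"ty":-0.49,"tz":-0.02,"rx":0.405,"ry":-0.196,"rz":-0.882},{"tx":0.577,"ty":-0.49,"tz":-0.02,"rx":0.405,"ry":-0.196,"rz":-0.882}]'
python3 -c "
from h import *
delta([0,0,190],0)
im=arm.camera('wrist');cv2.imwrite('pics/w1.png',im[:,:,::-1])"
```

```text
t0.1 shift [ 0.5769 -0.4901 -0.0185] turn [ 0.4054 -0.1959 -0.8818] world [0.599 0.09  0.25 ] q [ 0.96  0.43  0.07  1.61 -0.03  1.11 -0.07]
now deck mm [123.1 743.  111.6] F deck [-0.3 -0.8 -0.5]invalid input
```

View pics/w1.png

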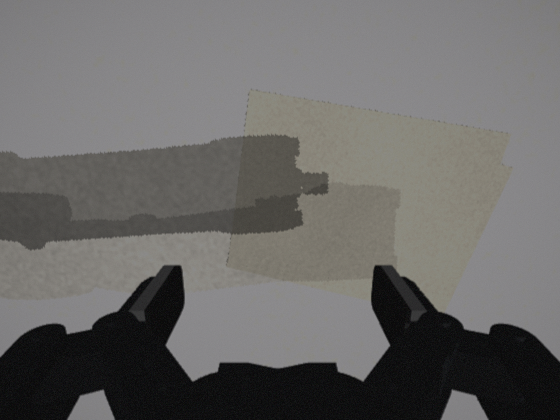

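The move was refused, so every key is probably required. This view only shows the table and the fingers at (165,300) and (395,300).

```bash
python3 -m creep '[{"fingers":255,"tx":0.1,"ty":-0.08,"tz":-0.06,"rx":0,"ry":0,"rz":-0.2},{"fingers":255,"tx":0.1,"ty":-0.08,"tz":-0.06,"rx":0,"ry":0,"rz":-0.2},{"fingers":255,"tx":0.577,"ty":-0.49,"tz":-0.05,"rx":0.405,"ry":-0.196,"rz":-0.882},{"fingers":255,"tx":0.577,"ty":-0.49,"tz":-0.05,"rx":0.405,"ry":-0.196,"rz":-0.882},{"fingers":255,"tx":0.577,"ty":-0.49,"tz":-0.05,"rx":0.405,"ry":-0.196,"rz":-0.882},{"fingers":255,"tx":0.577,"ty":-0.49,"tz":-0.05,"rx":0.405,"ry":-0.196,"rz":-0.882},{"fingers":255,"tx":0.577,"ty":-0.49,"tz":-0.05,"rx":0.405,"ry":-0.196,"rz":-0.882},{"fingers":255,"tx":0.577,"ty":-0.49,"tz":-0.05,"rx":0.405,"ry":-0.196,"rz":-0.882},{"fingers":255,"tx":0.577,"ty":-0.49,"tz":-0.05,"rx":0.405,"ry":-0.196,"rz":-0.882},{"fingers":255,"tx":0.577,"ty":-0.49,"tz":-0.05,"rx":0.405,"ry":-0.196,"rz":-0.882},{"fingers":255,"tx":0.577,"ty":-0.49,"tz":-0.05,"rx":0.405,"ry":-0.196,"rz":-0.882},{"fingers":255,"tx":0.577,"ty":-0.49,"tz":-0.05,"rx":0.405,"ry":-0.196,"rz":-0.882},{"fingers":255,"tx":0.577,"ty":-0.49,"tz":-0.05,"rx":0.405,"ry":-0.196,"rz":-0.882},{"fingers":255,"tx":0.577,"ty":-0.49,"tz":-0.05,"rx":0.405,"ry":-0.196,"rz":-0.882},{"fingers":255,"tx":0.577,"ty":-0.49,"tz":-0.05,"rx":0.405,"ry":-0.196,"rz":-0.882},{"fingers":255,"tx":0.577,"ty":-0.49,"tz":-0.05,"rx":0.405,"ry":-0.196,"rz":-0.882},{"fingers":255,"tx":0.577,"ty":-0.49,"tz":-0.02,"rx":0.405,"ry":-0.196,"rz":-0.882},{"fingers":255,"tx":0.577,"ty":-0.49,"tz":-0.02,"rx":0.405,"ry":-0.196,"rz":-0.882}]' 60
python3 -c "
from h import *
delta([0,0,190],0)"
```

```text
t: 1.95
position: [0.5979, 0.0896, 0.2481]
tool_rot: [-2.702, 0.003, 1.357]
contact_force: [-0.4, -1.1, -0.3]
grip_width: 0.0001
gripper_force: 0.0
t1.9 shift [ 0.0006  0.0002 -0.0019] turn [-0.0036  0.0033 -0.0001] world [0.599 0.09  0.25 ] q [ 0.07  0.57 -0.37  1.43 -0.    1.57 -0.49]
now deck mm [  0.2   0.7 188.1] F deck [-0.   1.1 -0.3]
```

```bash
python3 -c "
from h import *
import pickle
i=arm.camera_info('wrist');im=arm.camera('wrist');cv2.imwrite('pics/w2.png',im[:,:,::-1]);pickle.dump(i,open('w2.pkl','wb'))"
```

```text
(no output)
```

View pics/w2.png

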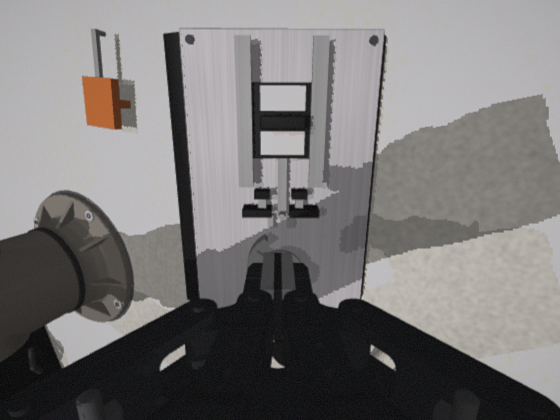

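The wrist view shows the cassette at cols 253–311, rows 83–157, and the rib at rows 113–131. The pads are at row 189 (cols 262 and 299), the cheeks at row 211, the deck screws at (190,40) and (374,41), and the fingers hide the knob.

```bash
python3 -c "
from h import *
import pickle
i=pickle.load(open('w2.pkl','rb'));R,o=frame(np.load('p.npy'))
for nm,u,v,h in [('rail startL',235,37,19.5),('railstartR',330,37,19.5),('railendL',238,186,19.5),('railendR',327,186,19.5),('lead',282,157,14),('trail',282,83,14),('casL',253,140,14),('casR',311,140,14),('ribfront',285,131,42),('ribrear',285,113,42),('padL',254,189,18),('padR',307,189,18),('bolt',283,175,8),('pin',281,217,20.5),('screw',190,40,0),('screw',374,41,0),('topedge',282,28,0)]:
  print(nm,(cast('w',(u,v),R,o,h/1000,i)*1000).round(1))
g=cv2.imread('pics/w2.png',0);print(g[70:220:2,290]);print(g[120,225:340])
"
```

```text
rail startL [  38.  -136.2   19.5]
railstartR [ -45.  -136.1   19.5]
railendL [40.1 -3.1 19.5]
railendR [-48.4  -3.2  19.5]
lead [ -3.6 -31.1  14. ]
trail [ -3.3 -99.1  14. ]
casL [ 24.6 -47.5  14. ]
casR [-31.7 -47.6  14. ]
ribfront [ -5.8 -57.5  42. ]
ribrear [ -5.7 -72.6  42. ]
padL [24.4  0.3 18. ]
padR [-28.7   0.2  18. ]
bolt [ -4.8 -12.1   8. ]
pin [-2.8 28.9 20.5]
screw [  82.4 -137.7    0. ]
screw [ -88.9 -136.8    0. ]
topedge [  -3.3 -147.6    0. ]
[176 176 177 177 177 176 112  51 187 187 189 188 187 188 189 188 187 187
 189 189 159  34  22  25  37  37  39  37  36  25  46 174 174 187 188 189
 188 190 189 188 191 191 158  31 111 141 127 166 157 161 126 148 159 155
 146 147 171 156 157 155 162 153 143 134 168 174 159  95  16  16  20  29
  32  35  79]
[183 182 186 180 179 181 178 178 177 178 182 178 156 156 154 150 151 153
 153 155 156 153 156 156 157 158 147  52  18  26  41  41  41  41  41  31
  39  39  33  38  37  40  43  38  40  41  39  38  38  39  40  38  36  39
  40  40  38  36  40  36  37  37  37  32  39  37  37  38  33  36  38  31
  37  35  38  32  35  33  35  27  21  20  18  19  27  49  94 135 136 138
 140 141 142 143 143 141 146 146 145 145 138  95  92  93  94  91 108 156
 171 173 171 169 172 171 171]
```

```bash
python3 -m creep '[{"fingers":255,"tx":0.05,"ty":0.003,"tz":0,"rx":0,"ry":0,"rz":0},{"fingers":255,"tx":0.1,"ty":0.003,"tz":0.04,"rx":0,"ry":0,"rz":0},{"fingers":255,"tx":0.1,"ty":0.003,"tz":0.08,"rx":0,"ry":0,"rz":0},{"fingers":255,"tx":0.1,"ty":0.003,"tz":0.12,"rx":0,"ry":0,"rz":0},{"fingers":255,"tx":0.1,"ty":0.003,"tz":0.15,"rx":0,"ry":0,"rz":0},{"fingers":255,"tx":0.1,"ty":0.003,"tz":0.163,"rx":0,"ry":0,"rz":0},{"fingers":255,"tx":0.1,"ty":0.003,"tz":0.163,"rx":0,"ry":0,"rz":0},{"fingers":255,"tx":0.1,"ty":0.003,"tz":0.163,"rx":0,"ry":0,"rz":0}]'
python3 -c "
from h import *
delta([-3,-55,24],0)"
```

```text
t: 2.8
position: [0.5576, 0.201, 0.1038]
tool_rot: [-2.708, 0.0, 1.354]
contact_force: [0.7, 0.3, 0.9]
grip_width: -0.0003
gripper_force: 0.0
t2.8 shift [-0.0446 -0.0005  0.0067] turn [ 0.003  -0.0003 -0.001 ] world [0.545 0.158 0.098] q [-0.06  0.68 -0.4   1.59 -0.01  1.26 -0.63]
now deck mm [ -3.5 -99.6  30.7] F deck [-0.2 -0.4  1.1]
```

```bash
python3 -m creep '[{"fingers":255,"tx":0,"ty":0,"tz":0.005,"rx":0,"ry":0,"rz":0},{"fingers":255,"tx":-0.01,"ty":0,"tz":0.005,"rx":0,"ry":0,"rz":0},{"fingers":255,"tx":-0.016,"ty":0,"tz":0.005,"rx":0,"ry":0,"rz":0},{"fingers":255,"tx":-0.02,"ty":0,"tz":0.005,"rx":0,"ry":0,"rz":0},{"fingers":255,"tx":-0.024,"ty":0,"tz":0.005,"rx":0,"ry":0,"rz":0},{"fingers":255,"tx":-0.028,"ty":0,"tz":0.005,"rx":0,"ry":0,"rz":0},{"fingers":255,"tx":-0.032,"ty":0,"tz":0.005,"rx":0,"ry":0,"rz":0},{"fingers":255,"tx":-0.036,"ty":0,"tz":0.005,"rx":0,"ry":0,"rz":0},{"fingers":255,"tx":-0.039,"ty":0,"tz":0.005,"rx":0,"ry":0,"rz":0},{"fingers":255,"tx":-0.042,"ty":0,"tz":0.005,"rx":0,"ry":0,"rz":0},{"fingers":255,"tx":-0.042,"ty":0,"tz":0.005,"rx":0,"ry":0,"rz":0},{"fingers":255,"tx":-0.042,"ty":0,"tz":0.005,"rx":0,"ry":0,"rz":0}]'
python3 - <<'E'
from h import *
delta([-3,-50,24],0)
R,o=frame(np.load('p.npy'));i=arm.camera_info('wrist');im=arm.camera('wrist');cv2.imwrite('pics/w3.png',im[:,:,::-1])
g=cv2.cvtColor(im,cv2.COLOR_RGB2GRAY)
E
```

```text
t: 4.0
position: [0.5451, 0.1606, 0.0977]
tool_rot: [-2.706, 0.001, 1.356]
contact_force: [1.1, 1.1, 0.3]
grip_width: 0.0003
gripper_force: 0.9
t4.0 shift [-0.0075  0.0002 -0.0004] turn [ 0.0011  0.0012 -0.0002] world [0.544 0.153 0.098] q [-0.01  0.66 -0.39  1.65  0.    1.24 -0.58]
now deck mm [ -2.8 -57.5  23.6] F deck [-0.6 -1.3  0.6]
```

View pics/w3.png

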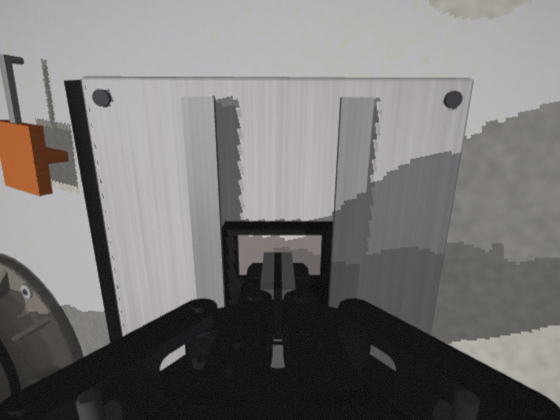

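The cassette's trailing edge is at row 222, and the fingers are behind the rib.

Run:
```python
from h import *
R,o=frame(np.load('p.npy'));i=arm.camera_info('wrist')
print((cast('w',(280,222),R,o,.014,i)*1000).round(1),(cast('w',(102,97),R,o,0,i)*1000).round(1),(cast('w',(453,99),R,o,0,i)*1000).round(1))
```

```text
[ -3.8 -78.3  14. ] [  83.6 -138.3    0. ] [ -89.  -137.4    0. ]
```

```bash
python3 -m creep '[{"fingers":255,"tx":-0.003,"ty":0,"tz":0,"rx":0,"ry":0,"rz":0},{"fingers":255,"tx":-0.005,"ty":0,"tz":0,"rx":0,"ry":0,"rz":0},{"fingers":255,"tx":-0.007,"ty":0,"tz":0,"rx":0,"ry":0,"rz":0},{"fingers":255,"tx":-0.009,"ty":0,"tz":0,"rx":0,"ry":0,"rz":0},{"fingers":255,"tx":-0.011,"ty":0,"tz":0,"rx":0,"ry":0,"rz":0},{"fingers":255,"tx":-0.012,"ty":0,"tz":0,"rx":0,"ry":0,"rz":0},{"fingers":255,"tx":-0.012,"ty":0,"tz":0,"rx":0,"ry":0,"rz":0},{"fingers":255,"tx":-0.012,"ty":0,"tz":0,"rx":0,"ry":0,"rz":0}]'
python3 -c "
from h import *
delta([-3,-50,24],0)"
```

```text
t: 4.85
position: [0.5426, 0.1492, 0.0978]
tool_rot: [-2.707, 0.0, 1.355]
contact_force: [1.3, 5.9, 0.8]
grip_width: 0.0003
gripper_force: 2.6
t4.8 shift [ 0.0042  0.0002 -0.0004] turn [ 0.0013  0.0005 -0.    ] world [0.544 0.153 0.098] q [ 0.01  0.65 -0.39  1.66  0.01  1.24 -0.57]
now deck mm [ -2.8 -45.8  23.6] F deck [ 0.3 -6.1  0.7]
```

```bash
python3 -m creep '[{"fingers":255,"tx":0.012,"ty":0,"tz":0,"rx":0,"ry":0,"rz":0},{"fingers":255,"tx":0.012,"ty":0,"tz":-0.04,"rx":0,"ry":0,"rz":0},{"fingers":255,"tx":0.012,"ty":0,"tz":-0.08,"rx":0,"ry":0,"rz":0},{"fingers":0,"tx":0.0,"ty":0,"tz":-0.11,"rx":0,"ry":0,"rz":-0.1},{"fingers":0,"tx":-0.04,"ty":0,"tz":-0.13,"rx":0,"ry":0,"rz":-0.25},{"fingers":0,"tx":-0.08,"ty":0,"tz":-0.13,"rx":0,"ry":0,"rz":-0.4},{"fingers":0,"tx":-0.12,"ty":0,"tz":-0.13,"rx":0,"ry":0,"rz":-0.55},{"fingers":0,"tx":-0.131,"ty":0,"tz":-0.13,"rx":0,"ry":0,"rz":-0.7},{"fingers":0,"tx":-0.131,"ty":0,"tz":-0.13,"rx":0,"ry":0,"rz":-0.85},{"fingers":0,"tx":-0.131,"ty":0,"tz":-0.13,"rx":0,"ry":0,"rz":-1.0},{"fingers":0,"tx":-0.131,"ty":0,"tz":-0.13,"rx":0,"ry":0,"rz":-1.047},{"fingers":0,"tx":-0.131,"ty":0,"tz":-0.13,"rx":0,"ry":0,"rz":-1.047},{"fingers":0,"tx":-0.131,"ty":0,"tz":-0.13,"rx":0,"ry":0,"rz":-1.047}]'
python3 -c "
from h import *
import pickle
delta([-3,85,150],-60)
i=arm.camera_info('wrist');im=arm.camera('wrist');cv2.imwrite('pics/w4.png',im[:,:,::-1]);pickle.dump(i,open('w4.pkl','wb'))"
```

```text
t: 6.15
position: [0.5681, 0.0095, 0.2155]
tool_rot: [-2.911, -0.373, 2.357]
contact_force: [-0.5, -0.1, 0.6]
grip_width: 0.0856
gripper_force: 0.0
t6.2 shift [-0.0002  0.0004  0.0035] turn [-0.0007  0.0012 -0.0024] world [0.567 0.01  0.212] q [ 0.34  0.59 -0.6   1.53  0.13  1.51  0.56]
now deck mm [ -2.6  85.2 153.5] F deck [0.7 0.2 0.3]
```

View pics/w4.png

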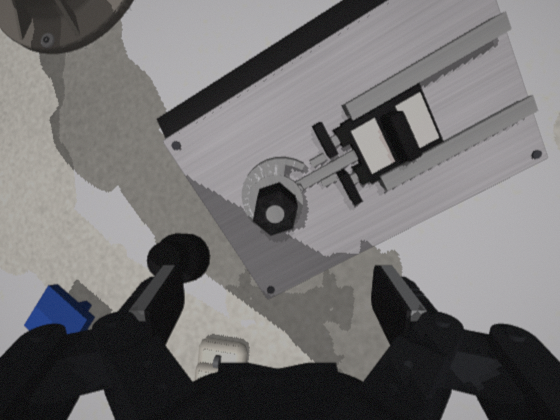

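The grip hexagon is at (275,208), the cassette sits against the pads at (345,140), and the trap is at (178,258) under the left finger's line of sight. The mouse is at (222,352). Next I'll measure the hexagon's centre and flat direction.

Run:
```python
from h import *
import pickle
i=pickle.load(open('w4.pkl','rb'));R,o=frame(np.load('p.npy'))
g=cv2.imread('pics/w4.png',0)
print(g[178:242:3,264]);print(g[212,246:306:2])
for th in (45,28):
    m=(g<th).astype(np.uint8)*255
    if th==28: m=((g>=28)&(g<60)).astype(np.uint8)*255
    n,l,st,ce=cv2.connectedComponentsWithStats(m[170:245,240:310])
    k=1+np.argmax(st[1:,4]);print(th,st[k],ce[k]+[240,170])
    c=cv2.findContours((l==k).astype(np.uint8),cv2.RETR_EXTERNAL,cv2.CHAIN_APPROX_NONE)[0]
    c=max(c,key=len)[:,0]+[240,170];h=cv2.convexHull(c)[:,0]
    P=np.array([cast('w',q,R,o,.06,i)[:2]*1000 for q in h.astype(float)])
    a=np.arange(-90,90,5);d=np.c_[np.cos(np.radians(a)),np.sin(np.radians(a))]
    pr=P@d.T;print("width",dict(zip(a.tolist(),np.ptp(pr,0).round(1).tolist())));print("centre",((pr.max(0)+pr.min(0))/2)[[18,0]])
    ap=cv2.approxPolyDP(h,3,True)[:,0];print([(q.tolist(),(cast('w',q.astype(float),R,o,.06,i)*1000).round(1)[:2].tolist()) for q in ap])
lead=[cast('w',q,R,o,.014,i)*1000 for q in [(375,180),(350,128),(440,140)]];print(np.round(lead,1))
```

```text
[129 135 135  63  15  17  28  22  28  20  33  36  35  37  35  29  23  29
  81 100 103 106]
[131 131 145 145  62  24  25  28  31  31 112 136 134 132 130 130 127 132
 132  61  31  30  32  29  24  55  87  84 101 101]
45 [  13   13   44   52 1381] [275.29471398 207.74800869]
width {-90: 37.9, -85: 37.9, -80: 37.7, -75: 37.2, -70: 36.8, -65: 38.1, -60: 39.2, -55: 40.2, -50: 41.0, -45: 41.5, -40: 41.7, -35: 41.5, -30: 41.0, -25: 40.5, -20: 39.7, -15: 38.6, -10: 37.9, -5: 38.6, 0: 39.1, 5: 39.4, 10: 39.4, 15: 39.1, 20: 38.6, 25: 37.9, 30: 36.9, 35: 35.6, 40: 34.0, 45: 32.3, 50: 31.6, 55: 32.5, 60: 33.4, 65: 34.6, 70: 35.6, 75: 36.4, 80: 36.9, 85: 37.6}
centre [  0.86523996 -86.47023818]
[([279, 183], [17.2, 72.7]), ([294, 195], [3.4, 67.5]), ([295, 216], [-11.6, 75.1]), ([291, 228], [-18.7, 82.6]), ([270, 234], [-14.8, 99.4]), ([253, 220], [1.9, 105.0]), ([259, 190], [20.1, 88.6])]
28 [ 13  22  45  44 712] [274.98595506 213.66713483]
width {-90: 36.4, -85: 35.8, -80: 35.0, -75: 33.9, -70: 33.0, -65: 33.1, -60: 34.2, -55: 35.0, -50: 35.5, -45: 35.8, -40: 35.8, -35: 35.5, -30: 34.9, -25: 34.3, -20: 33.4, -15: 32.7, -10: 33.1, -5: 34.2, 0: 35.3, 5: 36.1, 10: 36.6, 15: 36.9, 20: 36.9, 25: 36.5, 30: 36.0, 35: 35.1, 40: 34.0, 45: 32.7, 50: 32.2, 55: 33.2, 60: 34.2, 65: 35.2, 70: 36.0, 75: 36.5, 80: 36.8, 85: 36.7}
centre [ -1.43672653 -87.2136373 ]
[([280, 192], [10.8, 75.6]), ([297, 204], [-3.9, 69.0]), ([292, 228], [-19.1, 81.9]), ([270, 235], [-15.5, 99.9]), ([253, 221], [1.2, 105.4]), ([257, 197], [16.2, 92.7])]
[[-32.2   1.6  14. ]
 [ 19.7   0.9  14. ]
 [-28.4 -62.   14. ]]
```

```bash
python3 -c "
from h import *
delta([-2.3,86.5,31],-109)"; python3 -m creep '[{"fingers":0,"tx":0,"ty":0,"tz":0,"rx":0,"ry":0,"rz":-0.14},{"fingers":0,"tx":0,"ty":0,"tz":0,"rx":0,"ry":0,"rz":-0.28},{"fingers":0,"tx":0,"ty":0,"tz":0,"rx":0,"ry":0,"rz":-0.42},{"fingers":0,"tx":0,"ty":0,"tz":0,"rx":0,"ry":0,"rz":-0.56},{"fingers":0,"tx":0,"ty":0,"tz":0,"rx":0,"ry":0,"rz":-0.7},{"fingers":0,"tx":0,"ty":0,"tz":0,"rx":0,"ry":0,"rz":-0.855},{"fingers":0,"tx":0,"ty":0,"tz":0,"rx":0,"ry":0,"rz":-0.855},{"fingers":0,"tx":0,"ty":0,"tz":0.03,"rx":0,"ry":0,"rz":-0.855},{"fingers":0,"tx":0,"ty":0,"tz":0.03,"rx":0,"ry":0,"rz":-0.855}]'; python3 -c "
from h import *
delta([-2.3,86.5,31],-109)"
```

```text
t6.2 shift [-0.0002 -0.0012  0.1226] turn [-0.0013  0.001  -0.8574] world [0.517 0.019 0.105] q [ 0.34  0.59 -0.6   1.53  0.13  1.51  0.56]
now deck mm [ -2.6  85.2 153.6] F deck [-0.   0.1  0.7]
t: 7.1
position: [0.5537, 0.012, 0.1864]
tool_rot: [2.995, -0.415, -2.999]
contact_force: [-0.0, -0.7, 1.6]
grip_width: 0.0859
gripper_force: 0.0
t7.1 shift [-0.0006 -0.0006  0.0899] turn [-0.0015 -0.0034 -0.0052] world [0.517 0.019 0.105] q [ 0.47  0.65 -0.8   1.58  0.24  1.48  1.31]
now deck mm [ -1.8  85.9 120.9] F deck [0.5 0.7 1.5]
```

Another wrist measurement of the grip from this closer pose, numbers only, before lowering.

Run:
```python
from h import *
R,o=frame(np.load('p.npy'));i=arm.camera_info('wrist');im=arm.camera('wrist');g=cv2.cvtColor(im,cv2.COLOR_RGB2GRAY);cv2.imwrite('pics/w5.png',im[:,:,::-1])
u,v=proj('w',R@[-.0022,.0865,.06]+o,i)[0].astype(int);print(u,v)
# bright screw on the grip's top: brightest blob near the expected centre
sub=g[v-25:v+25,u-25:u+25];m=((sub>75)*255).astype(np.uint8)
n,l,st,ce=cv2.connectedComponentsWithStats(m)
for k in range(1,n):
    if 40<st[k,4]<900: q=ce[k]+[u-25,v-25];print(st[k],q,(cast('w',q,R,o,.06,i)*1000).round(1))
```

```text
276 227
[  0   0  23  50 219] [256.26484018 237.57534247] [-13.3  97.5  60. ]
[ 27   0  23  50 223] [294.67713004 238.22421525] [-5.3 72.5 60. ]
[ 14  16  22  20 347] [275.62536023 227.61383285] [-2.2 87.3 60. ]
```

View pics/w5.png

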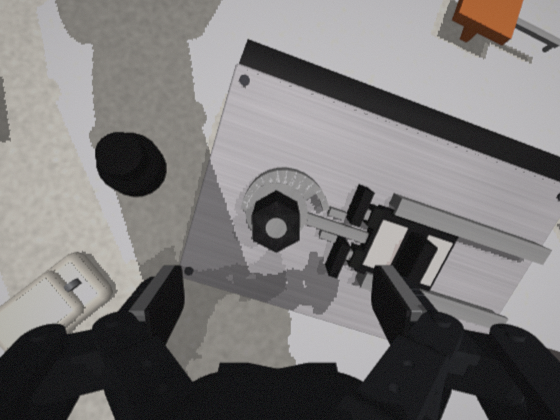

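The hexagon centre is at (276,228), with its flats facing the two fingers, and everything else is clear. Lowering and gripping.

```bash
python3 -m creep '[{"fingers":0,"tx":0,"ty":-0.001,"tz":0.03,"rx":0,"ry":0,"rz":0},{"fingers":0,"tx":0,"ty":-0.001,"tz":0.055,"rx":0,"ry":0,"rz":0},{"fingers":0,"tx":0,"ty":-0.001,"tz":0.075,"rx":0,"ry":0,"rz":0},{"fingers":0,"tx":0,"ty":-0.001,"tz":0.088,"rx":0,"ry":0,"rz":0},{"fingers":0,"tx":0,"ty":-0.001,"tz":0.088,"rx":0,"ry":0,"rz":0},{"fingers":0,"tx":0,"ty":-0.001,"tz":0.088,"rx":0,"ry":0,"rz":0},{"fingers":255,"tx":0,"ty":-0.001,"tz":0.088,"rx":0,"ry":0,"rz":0},{"fingers":255,"tx":0,"ty":-0.001,"tz":0.088,"rx":0,"ry":0,"rz":0},{"fingers":255,"tx":0,"ty":-0.001,"tz":0.088,"rx":0,"ry":0,"rz":0},{"fingers":255,"tx":0,"ty":-0.001,"tz":0.088,"rx":0,"ry":0,"rz":0},{"fingers":255,"tx":0,"ty":-0.001,"tz":0.088,"rx":0,"ry":0,"rz":0},{"fingers":255,"tx":0,"ty":-0.001,"tz":0.088,"rx":0,"ry":0,"rz":0},{"fingers":255,"tx":0,"ty":-0.001,"tz":0.088,"rx":0,"ry":0,"rz":0},{"fingers":255,"tx":0,"ty":-0.001,"tz":0.088,"rx":0,"ry":0,"rz":0}]' 50; python3 -c "
from h import *
delta([-2.2,87,31],71)"
```

```text
t: 8.55
position: [0.52, 0.0186, 0.109]
tool_rot: [2.993, -0.41, -2.995]
contact_force: [1.9, -2.0, 5.5]
grip_width: 0.0311
gripper_force: 49.6
t8.6 shift [ 0.0012 -0.      0.0053] turn [2.2000e-03 2.5000e-03 3.1404e+00] world [0.517 0.019 0.105] q [ 0.48  0.69 -0.79  1.72  0.28  1.31  1.28]
now deck mm [-3.3 86.6 36.3] F deck [0.3 1.6 6. ]
```

```bash
python3 -m creep '[{"fingers":255,"tx":0,"ty":0,"tz":0,"rx":0,"ry":0,"rz":0.1},{"fingers":255,"tx":0,"ty":0,"tz":0,"rx":0,"ry":0,"rz":0.2},{"fingers":255,"tx":0,"ty":0,"tz":0,"rx":0,"ry":0,"rz":0.3},{"fingers":255,"tx":0,"ty":0,"tz":0,"rx":0,"ry":0,"rz":0.4},{"fingers":255,"tx":0,"ty":0,"tz":0,"rx":0,"ry":0,"rz":0.5},{"fingers":255,"tx":0,"ty":0,"tz":0,"rx":0,"ry":0,"rz":0.6},{"fingers":255,"tx":0,"ty":0,"tz":0,"rx":0,"ry":0,"rz":0.7},{"fingers":255,"tx":0,"ty":0,"tz":0,"rx":0,"ry":0,"rz":0.8},{"fingers":255,"tx":0,"ty":0,"tz":0,"rx":0,"ry":0,"rz":0.9},{"fingers":255,"tx":0,"ty":0,"tz":0,"rx":0,"ry":0,"rz":1.0},{"fingers":255,"tx":0,"ty":0,"tz":0,"rx":0,"ry":0,"rz":1.1},{"fingers":255,"tx":0,"ty":0,"tz":0,"rx":0,"ry":0,"rz":1.2},{"fingers":255,"tx":0,"ty":0,"tz":0,"rx":0,"ry":0,"rz":1.3},{"fingers":255,"tx":0,"ty":0,"tz":0,"rx":0,"ry":0,"rz":1.4},{"fingers":255,"tx":0,"ty":0,"tz":0,"rx":0,"ry":0,"rz":1.4},{"fingers":255,"tx":0,"ty":0,"tz":0,"rx":0,"ry":0,"rz":1.4}]' 80; python3 -c "
from h import *
delta([-2.2,87,36],71);print(arm.sense()['wrist_torque'])"
```

```text
t: 10.15
position: [0.519, 0.017, 0.1094]
tool_rot: [-2.752, -0.201, 1.816]
contact_force: [-4.4, -11.7, 14.8]
grip_width: 0.0304
gripper_force: 79.3
t10.2 shift [0.0014 0.0003 0.0004] turn [0.0018 0.0037 1.7389] world [0.519 0.018 0.109] q [ 0.24  0.6  -0.44  1.74  0.09  1.26  0.06]
now deck mm [-2.6 88.4 36.4] F deck [ 7.8 12.4 12.7]
[-1.96841157  2.03893478  1.02214304]
```

```bash
python3 -m creep '[{"fingers":255,"tx":0,"ty":0,"tz":0,"rx":0,"ry":0,"rz":0.1},{"fingers":255,"tx":0,"ty":0,"tz":0,"rx":0,"ry":0,"rz":0.2},{"fingers":255,"tx":0,"ty":0,"tz":0,"rx":0,"ry":0,"rz":0.3},{"fingers":255,"tx":0,"ty":0,"tz":0,"rx":0,"ry":0,"rz":0.4},{"fingers":255,"tx":0,"ty":0,"tz":0,"rx":0,"ry":0,"rz":0.5},{"fingers":255,"tx":0,"ty":0,"tz":0,"rx":0,"ry":0,"rz":0.6},{"fingers":255,"tx":0,"ty":0,"tz":0,"rx":0,"ry":0,"rz":0.7},{"fingers":255,"tx":0,"ty":0,"tz":0,"rx":0,"ry":0,"rz":0.8},{"fingers":255,"tx":0,"ty":0,"tz":0,"rx":0,"ry":0,"rz":0.9},{"fingers":255,"tx":0,"ty":0,"tz":0,"rx":0,"ry":0,"rz":1.0},{"fingers":255,"tx":0,"ty":0,"tz":0,"rx":0,"ry":0,"rz":1.1},{"fingers":255,"tx":0,"ty":0,"tz":0,"rx":0,"ry":0,"rz":1.2},{"fingers":255,"tx":0,"ty":0,"tz":0,"rx":0,"ry":0,"rz":1.3},{"fingers":255,"tx":0,"ty":0,"tz":0,"rx":0,"ry":0,"rz":1.38},{"fingers":255,"tx":0,"ty":0,"tz":0,"rx":0,"ry":0,"rz":1.38},{"fingers":255,"tx":0,"ty":0,"tz":0,"rx":0,"ry":0,"rz":1.38}]' 80; python3 -c "
from h import *
delta([-2.2,87,36],60);s=arm.sense();R,o=frame(np.load('p.npy'));print((R.T@s['wrist_torque']).round(2))"
```

```text
t: 11.75
position: [0.5175, 0.0178, 0.1101]
tool_rot: [-2.852, 0.336, 0.526]
contact_force: [-16.2, -9.1, 28.3]
grip_width: 0.0305
gripper_force: 80.3
t11.8 shift [0.0017 0.0002 0.0003] turn [0.0006 0.0044 0.1677] world [0.519 0.018 0.109] q [ 0.    0.56 -0.11  1.75 -0.08  1.25 -1.16]
now deck mm [-0.8 88.  36.4] F deck [24.5 12.4 19.8]
[ 2.07 -4.81  0.02]
```

```bash
python3 -m creep '[{"fingers":255,"tx":-0.001,"ty":0,"tz":0,"rx":0,"ry":0,"rz":0.0},{"fingers":255,"tx":-0.0015,"ty":0,"tz":0,"rx":0,"ry":0,"rz":0.05},{"fingers":255,"tx":-0.0015,"ty":0,"tz":0,"rx":0,"ry":0,"rz":0.1},{"fingers":255,"tx":-0.0015,"ty":0,"tz":0,"rx":0,"ry":0,"rz":0.15},{"fingers":255,"tx":-0.0015,"ty":0,"tz":0,"rx":0,"ry":0,"rz":0.18},{"fingers":255,"tx":-0.0015,"ty":0,"tz":0,"rx":0,"ry":0,"rz":0.2},{"fingers":255,"tx":-0.0015,"ty":0,"tz":0,"rx":0,"ry":0,"rz":0.22},{"fingers":255,"tx":-0.0015,"ty":0,"tz":0,"rx":0,"ry":0,"rz":0.22}]' 80; python3 -c "
from h import *
delta([-2.2,87,36],60);s=arm.sense();R,o=frame(np.load('p.npy'));print((R.T@s['wrist_torque']).round(2))"
```

```text
t: 12.55
position: [0.5176, 0.0182, 0.1101]
tool_rot: [-2.933, 0.387, 0.3]
contact_force: [-6.9, -4.6, 16.0]
grip_width: 0.0308
gripper_force: 84.0
t12.6 shift [0.0015 0.0001 0.0003] turn [ 0.0016  0.0013 -0.0498] world [0.519 0.018 0.109] q [-0.04  0.56 -0.06  1.76 -0.1   1.24 -1.35]
now deck mm [-0.8 87.6 36.3] F deck [11.9  6.  12.1]
[ 0.87 -2.1   1.97]
```

The torque about the cam axis jumped to 2 N m at about 172° of turning, well above the drawing torque, so this is the stop. Releasing and retreating.

```bash
python3 -m creep '[{"fingers":0,"tx":-0.0015,"ty":0,"tz":0,"rx":0,"ry":0,"rz":0},{"fingers":0,"tx":-0.0015,"ty":0,"tz":0,"rx":0,"ry":0,"rz":0},{"fingers":0,"tx":-0.0015,"ty":0,"tz":0,"rx":0,"ry":0,"rz":0},{"fingers":0,"tx":-0.0015,"ty":0,"tz":0,"rx":0,"ry":0,"rz":0},{"fingers":0,"tx":-0.0015,"ty":0,"tz":0,"rx":0,"ry":0,"rz":0},{"fingers":0,"tx":-0.0015,"ty":0,"tz":-0.03,"rx":0,"ry":0,"rz":0},{"fingers":0,"tx":-0.0015,"ty":0,"tz":-0.07,"rx":0,"ry":0,"rz":0},{"fingers":0,"tx":-0.0015,"ty":0,"tz":-0.11,"rx":0,"ry":0,"rz":-0.1},{"fingers":0,"tx":0.02,"ty":-0.02,"tz":-0.14,"rx":0,"ry":0,"rz":-0.25},{"fingers":0,"tx":0.03,"ty":-0.04,"tz":-0.14,"rx":0,"ry":0,"rz":-0.4},{"fingers":0,"tx":0.03,"ty":-0.04,"tz":-0.14,"rx":0,"ry":0,"rz":-0.4},{"fingers":0,"tx":0.03,"ty":-0.04,"tz":-0.14,"rx":0,"ry":0,"rz":-0.4}]'
python3 - <<'E'
from h import *
import pickle
delta([-3,85,150],0)
i=arm.camera_info('wrist');im=arm.camera('wrist');cv2.imwrite('pics/w6.png',im[:,:,::-1]);pickle.dump(i,open('w6.pkl','wb'))
R,o=frame(np.load('p.npy'));print(proj('w',np.array([[-2,87,60],[-3,7,14]])/1000@R.T+o,i))
E
```

```text
t: 13.75
position: [0.5939, 0.0524, 0.232]
tool_rot: [-2.8, 0.276, 0.705]
contact_force: [-0.8, 1.0, -0.7]
grip_width: 0.0854
gripper_force: 0.0
t13.8 shift [-0.0407  0.0248  0.0253] turn [ 0.0009  0.0012 -0.699 ] world [0.567 0.01  0.212] q [-0.02  0.55 -0.14  1.47 -0.08  1.53 -1.05]
now deck mm [-10.2  37.8 175.2] F deck [ 0.6 -0.8 -1. ]
[[306.0427294  251.70919155]
 [250.63984876 172.575893  ]]
```

View pics/w6.png

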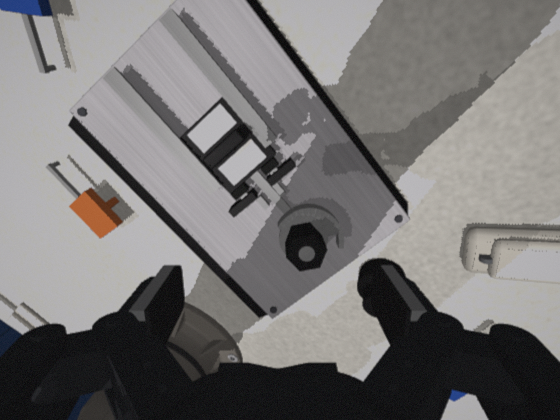

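The hook now wraps the pin at about (270,190), and the trap at (380,280), the mouse and everything else are in place. Checking the cassette travel and the hexagon angle numerically.

Run:
```python
from h import *
import pickle
i=pickle.load(open('w6.pkl','rb'));R,o=frame(np.load('p.npy'));g=cv2.imread('pics/w6.png',0)
for nm,q,h in [('trailL',(187,135),14),('trailR',(222,98),14),('screw',(83,112),0),('screw',(398,218),0),('screw',(273,310),0)]: print(nm,(cast('w',q,R,o,h/1000,i)*1000).round(1))
m=((g<60)&(g>=28)).astype(np.uint8)
n,l,st,ce=cv2.connectedComponentsWithStats(m[215:280,275:335]);k=1+np.argmax(st[1:,4]);print(st[k])
c=max(cv2.findContours((l==k).astype(np.uint8),cv2.RETR_EXTERNAL,cv2.CHAIN_APPROX_NONE)[0],key=len)[:,0]+[275,215]
h=cv2.convexHull(c)[:,0];P=np.array([cast('w',q,R,o,.06,i)[:2]*1000 for q in h.astype(float)])
a=np.arange(-90,90,5);print(dict(zip(a.tolist(),np.ptp(P@np.c_[np.cos(np.radians(a)),np.sin(np.radians(a))].T,axis=0).round(1).tolist())))
```

```text
trailL [ 18.9 -57.3  14. ]
trailR [-28.  -60.2  14. ]
screw [  82.9 -137.9    0. ]
screw [-86.9 143.4   0. ]
screw [ 85.  143.8   0. ]
[33  7 18 25 29]
{-90: 26.9, -85: 26.6, -80: 26.0, -75: 25.3, -70: 24.4, -65: 23.3, -60: 22.1, -55: 20.6, -50: 19.0, -45: 17.3, -40: 15.4, -35: 13.6, -30: 11.7, -25: 9.8, -20: 7.8, -15: 5.9, -10: 4.5, -5: 3.2, 0: 4.2, 5: 5.9, 10: 8.1, 15: 10.3, 20: 12.3, 25: 14.3, 30: 16.1, 35: 17.8, 40: 19.4, 45: 20.8, 50: 22.1, 55: 23.4, 60: 24.5, 65: 25.4, 70: 26.1, 75: 26.6, 80: 26.9, 85: 27.0}
```

Run:
```python
from h import *
import pickle
R,o=frame(np.load('p.npy'))
for w,box in (('w2',(250,314,80,160)),('w4',(340,445,80,190)),('w6',(180,275,90,190))):
    i=pickle.load(open(w+'.pkl','rb'));im=cv2.imread(f'pics/{w}.png');g=cv2.cvtColor(im,cv2.COLOR_BGR2GRAY);a,b,c,d=box
    n,l,st,ce=cv2.connectedComponentsWithStats((g[c:d,a:b]>185).astype(np.uint8))
    for k in np.argsort(-st[1:,4])[:2]+1: print(w,st[k,4],(cast('w',ce[k]+[a,c],R,o,.014,i)*1000).round(1))
i=pickle.load(open('w6.pkl','rb'));g=cv2.imread('pics/w6.png',0);print(g[250,275:335:2])
m=(g<32).astype(np.uint8)
n,l,st,ce=cv2.connectedComponentsWithStats(m[215:280,275:335]);k=1+np.argmax(st[1:,4]);print(st[k])
c=max(cv2.findContours((l==k).astype(np.uint8),cv2.RETR_EXTERNAL,cv2.CHAIN_APPROX_NONE)[0],key=len)[:,0]+[275,215]
for q in cv2.approxPolyDP(cv2.convexHull(c),2.5,True)[:,0]: print(q,(cast('w',q.astype(float),R,o,.06,i)*1000).round(1))
```

```text
w2 1028 [ -3.4 -86.5  14. ]
w2 830 [ -2.4 -44.1  14. ]
w6 52 [12.   0.1 14. ]
w6 45 [-14.6   2.1  14. ]
[103 104 106 105  93  51  12  20  13  25  22  19  59  93  90  92  87  90
  88  78  22  22  19  20  21  20  80 106 105 105]
[  11    8   40   48 1216]
[310 223] [-21.2  68.4  60. ]
[321 235] [-21.7  83.1  60. ]
[325 251] [-15.1  97.2  60. ]
[319 266] [ -2.2 105.2  60. ]
[300 270] [13.2 97.4 60. ]
[287 257] [14.  80.2 60. ]
[286 241] [ 5.  67.9 60. ]
[292 226] [-7.7 60.6 60. ]
```

Run:
```python
from h import *
import pickle
R,o=frame(np.load('p.npy'))
for w,box in (('w4',(340,445,80,190)),('w6',(180,275,90,190))):
  i=pickle.load(open(w+'.pkl','rb'));g=cv2.imread(f'pics/{w}.png',0);a,b,c,d=box
  n,l,st,ce=cv2.connectedComponentsWithStats((g[c:d,a:b]>190).astype(np.uint8),connectivity=4) if 0 else cv2.connectedComponentsWithStats(cv2.erode((g[c:d,a:b]>165).astype(np.uint8),np.ones((3,3))))
  for k in np.argsort(-st[1:,4])[:6]+1: print(w,st[k,4],(ce[k]+[a,c]).round(),(cast('w',ce[k]+[a,c],R,o,.014,i)*1000).round(1))
```

```text
w4 879 [371. 145.] [-2.9 -8.7 14. ]
w4 835 [419. 119.] [ -3.2 -52.8  14. ]
w6 877 [212. 128.] [ -2.9 -47.3  14. ]
w6 789 [242. 162.] [-3.4 -5.9 14. ]
w6 219 [206.  96.] [-18.4 -70.7  14. ]
w6 115 [205. 176.] [ 32.4 -18.9  14. ]
w6 80 [184. 175.] [ 47.4 -31.9  14. ]
w6 65 [185. 116.] [  8.3 -71.   14. ]
```

The hexagon is half a turn round to within a few degrees, and the cassette moved 33.7 mm to the pads and 39.2 mm in all, so it is drawn in. Handing in.

```bash
python3 -c "
from bench import arm
print(arm.job_done())"
```

```text
the job is handed in; nothing more can be done
None
```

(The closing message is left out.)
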